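# Pack the lathe foot and its cover, iron lowest

### The arm

A 6-joint arm with a two-finger parallel gripper is mounted at the origin on the work surface. World frame = base frame: x ahead of the robot, y to its left, z up, the work surface at z = 0. Lengths are in mm, angles in rad, forces in N, time in s.
With the tool pointing down it reaches from about 350 to 775 mm from the base axis. Payload 7.3 kg.
Tool frame: the origin (TCP) lies at the very end of the fingers, on their centre line; the grasp point (between the pads) lies 19 mm behind it; z points along the fingers, y is the line along which they close (so a half turn about z gives the same grasp; the last joint's range is limited). The gripper opens to 92 mm and grips with 3 to 60 N. Pads are 19 mm wide; open, the fingers measure 130 mm over their backs; the gripper's body (75 mm by 190 mm) begins 47 mm behind the grasp point.
Start: joints at [-1.335, 0.342, 1.524, -0, 1.275, -0.146], TCP at [195.634, -487.209, 226.741] pointing down, gripper open.
Joint ranges: [-2.53, 2.53], [-0.77, 2.02], [0.04, 2.7], [-1, 4.14], [0.28, 2.66], [-3.11, 3.11]. Speed limits (rad/s): [2.57, 2.57, 3.14, 3.14, 3.14, 3.14].

### API

Orientations are given as [roll, pitch, yaw] about the fixed x, y, z axes, in that order (R = Rz(yaw) Ry(pitch) Rx(roll)).
In Python, from plant import * gives the robot as it stands.
- The arm moves only by the tool arm_command, never from a script. Its arguments are lists of equal length, an entry for each row: "gripper": the finger opening in mm, from 0 to 91.8; "dp": the shift along the tool's x, y, z in units of 25 mm (1.0 is 25 mm), a list of three; "twist": the turn about the tool's z in units of 5 degrees (1.0 is 5 degrees). A call has exactly 5 rows; each row shifts and turns the commanded pose from where the row before left it, along the tool's axes as they then stand; what a row does not reach is not made up. A row lasts 1/8 s, in which the tool goes at most 62.5 mm and 10.7 degrees, less where a joint would pass 70% of its speed; a pose out of reach is approached as far as the arm can. A call is refused whole if a number of a shift passes 1 or a number of a turn 1, either way. A call with a gripper value outside its range is refused whole. The fingers move at their own pace and stop on an object; the grip force is fixed at half the most. Time passes only in rows, so rows that do not move let the fingers close, or fill a call up. It gives the time, the measured TCP pose, the force, the opening and the grip force at its end, in the units of the state.
- get_obs(): the state, without advancing time (a new reading comes with each control period).
- capture(name): name is "scene" or "top"; returns the picture (420x560x3 uint8, red, green, blue); there is no depth.
- get_calibration(name): a dict with "mtx" (3x3 intrinsics, pixels), "position" and "attitude" of the camera in the world. Camera axes: x right, y down, z forward; pixel columns grow to the right and rows downward; lengths in mm; the calibration is good to about 2 mm. A picture is of the moment at which its call begins. get_calibration takes no time and is no camera call.
- close_job(): hands the job in; it is judged then, once.
The state is a dict: "time": time; "joint_positions": joint angles; "dq": joint speeds; "tau": joint torques, N m; "tool_pos": TCP position; "tcp_rot": TCP orientation; "contact_force": force on the tool from outside, world axes, zero at the start; "moment": the same for the moment, N m; "grip_width": finger opening in mm; "finger_force": force on a finger pad.
Only numpy, scipy, OpenCV 4.12 (cv2) and the standard library are available. Lean on these libraries where they do the work, as an engineer would, in place of code of your own. Each camera call takes 0.05 s, during which the arm holds its last target. There are 200 camera calls.

### The job

Pack the two lathe parts in the open wooden crate, heaviest lowest: set the iron foot block with the two lugs upright in the middle of the crate's floor without dropping it, then lay the rectangular plywood cover on top of it, grip up and lengthwise in the crate, so that it rests level on the iron and inside the walls. Leave the round iron flange where it is.

Things in the scene. Friction and masses are not known exactly. Their poses are not given: they have to be found in the camera images.
- foot_center (a point): Iron foot block of a small lathe, dark grey, 0.6 to 0.9 kg, grip it firmly (about 40 N): a body 54 (x) x 36 (y) x 40 (z) mm with a low lug, 28 long x 36 wide x 12 mm high with a bolt hole, at each end along x, so 110 x 36 mm over all. Stands on its flat base; flat bright top. This point is its centre, 20 mm above its underside; x runs along its length, z up. Take it across its 36 mm sides; they are plain from the base up.
- cover_grip (a point): Rectangular plywood cover, 0.1 kg: a plate 150 (x) x 100 (y) x 6 mm lying flat, with a dark wooden grip bar 70 (x) x 20 (y) x 30 mm (z) standing on the middle of its upper face, 36 mm high over all. This point is the centre of the grip bar, 21 mm above the plate's underside (15 mm above its upper face, 15 mm below the bar's top); x runs along its length, z up. Take it by the grip bar across its 20 mm.
- crate_in (a point): Open-topped wooden crate, fixed to the table, plain pale wood: outside 200 (x) x 160 (y) x 65 mm high, walls and floor 10 mm thick, so inside 180 x 140 x 55 mm deep. This point is the centre of its inner floor, 10 mm above the table; x runs along its length, z up. The cover fits lying flat only with its length along the crate's.
- flange_center (a point): Round iron flange, a bystander to leave alone: disc 80 mm across and 12 mm thick with a hub 38 mm across on top, 40 mm high over all. This point is its centre, 20 mm above the table.
Things that resemble listed ones, but are neither listed nor needed, are in the scene too. What is shaped like the part that bears foot_center but orange is not meant. Leave any purple look-alike of the part that bears cover_grip alone.

How it is judged:
By the outcome, as a careful person would: the job done as asked, in the order asked, and still so for the second after the job is handed in, with the robot touching nothing.
It also fails if it takes over 61 s, if anything falls off the work surface, if the arm or the gripper's body presses on something with over 40 N, if the wrist force passes 120 N, or if a joint passes its speed limit or range.

## Working session

There is one attempt and no reset: what is moved stays moved. The work goes in short steps, Python scripts to look and compute and a tool call to move; the robot and the scene stay as the last step left them, time stands still between calls to the robot, and variables do not carry over. Pictures are saved under pics/ and viewed, at most 10 in all, crops included, and the job is handed in when it is done.

Besides the shell and the picture viewer there is one more tool, called after "Emit:" as name(argument=value, ...) on one line, values as JSON. arm_command: Moves the arm, as the interface text tells. Its arguments: {"type":"object","properties":{"gripper":{"type":"array"},"dp":{"type":"array"},"twist":{"type":"array"}},"required":["gripper","dp","twist"]}

```bash
mkdir -p pics; python3 - <<'E'
from plant import *
import cv2
for n in ("scene","top"):
    cv2.imwrite(f"pics/{n}0.png",capture(n)[:,:,::-1]); print(n,get_calibration(n))
o=get_obs();print(o)
E
```

```text
scene {'mtx': array([[531.07872071,   0.        , 278.55557255],
       [  0.        , 531.07872071, 220.54553241],
       [  0.        ,   0.        ,   1.        ]]), 'position': array([1279.97269121,  225.3482591 , 1124.2834804 ]), 'attitude': array([-2.53129163, -0.0053378 ,  1.76308503])}
top {'mtx': array([[454.75514277,   0.        , 267.49585146],
       [  0.        , 454.75514277, 212.81325471],
       [  0.        ,   0.        ,   1.        ]]), 'position': array([420.54980369,  87.16268758, 925.45416012]), 'attitude': array([-3.03952931,  0.03258137, -1.59039342])}
{'time': 0.1, 'joint_positions': array([-1.33501036e+00,  3.42680988e-01,  1.52492473e+00, -1.41593695e-06,
        1.27540297e+00, -1.45995461e-01]), 'dq': array([ 0.00019781, -0.00206443, -0.00162567, -0.00012056, -0.00023956,
       -0.00084833]), 'tau': array([ 1.56935519e-03, -4.32004344e+01, -2.44693798e+01,  7.19295605e-02,
        5.25985903e-02, -5.16290925e-05]), 'tool_pos': array([ 195.53754253, -486.83265721,  226.09882954]), 'tcp_rot': array([-3.14019148e+00, -2.04661589e-04,  3.81781698e-01]), 'contact_force': array([-0.24666338,  0.4979799 , -0.05189369]), 'moment': array([-0.0464113 , -0.01362247,  0.01418631]), 'finger_force': 0.0, 'grip_width': 92.02538560522618}
```

View pics/top0.png

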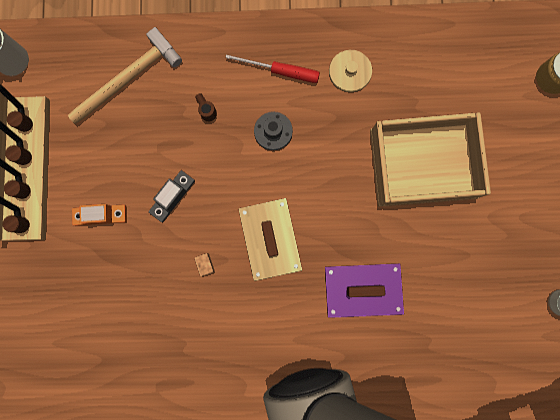

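View pics/scene0.png

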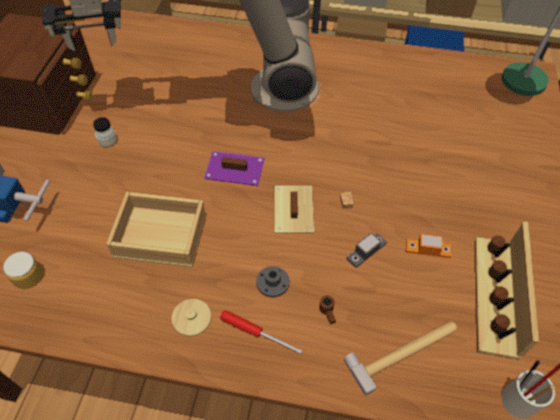

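Foot candidates in the top view are dark grey at (172,196) and orange at (99,214); the dark grey one fits. Cover candidates are plain plywood with a dark bar at (270,240), purple at (365,291) and a round lid at (350,70); the plain rectangular one fits. The crate is at (430,160) and the flange at (273,131). I'll confirm in one enlarged crop.

```bash
python3 - <<'E'
import cv2
a=cv2.imread("pics/top0.png")
c=cv2.resize(a[105:285,140:500][:, :],None,fx=2.2,fy=2.2,interpolation=cv2.INTER_CUBIC)
cv2.imwrite("pics/crop0.png",c);print(c.shape)
E
```

```text
(396, 792, 3)
```

View pics/crop0.png

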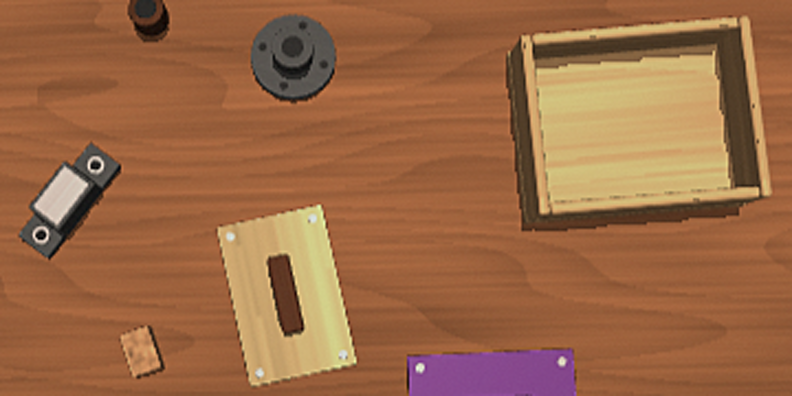

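Confirmed: the dark grey two-lug foot has bolt holes at crop (95,165) and (41,235). The plain cover has corners (218,228), (321,205), (356,362), (252,386). The crate rim corners are (522,37), (748,17), (771,195), (540,214).

```bash
cat > h.py <<'E'
from plant import *
import numpy as np, cv2
from scipy.spatial.transform import Rotation as Ro
def ray(cam,uv,z):
    c=get_calibration(cam); R=Ro.from_euler('xyz',c['attitude']).as_matrix()
    d=(R@np.linalg.inv(c['mtx'])@np.c_[np.atleast_2d(uv),np.ones(len(np.atleast_2d(uv)))].T).T
    p=np.array(c['position']); return p+d*((z-p[2])/d[:,2:3])
def proj(cam,P):
    c=get_calibration(cam); R=Ro.from_euler('xyz',c['attitude']).as_matrix()
    q=(c['mtx']@R.T@(np.atleast_2d(P)-c['position']).T).T; return q[:,:2]/q[:,2:]
def cr(l): return np.array(l)/2.2+[140,105]
def rep(n,P):
    e=np.roll(P,-1,0)-P; print(n,"c",P.mean(0).round(1),"edges",np.linalg.norm(e,axis=1).round(1),"ang",np.degrees(np.arctan2(e[:,1],e[:,0])).round(1))
E
python3 - <<'E'
from h import *
np.set_printoptions(suppress=True)
rep("holes",ray("top",cr([(95,165),(41,235)]),12))
rep("foottop",ray("top",cr([(67,163),(95,178),(62,228),(32,210)]),40))
rep("cover",ray("top",cr([(218,228),(321,205),(356,362),(252,386)]),6))
rep("bar",ray("top",cr([(267,257),(289,254),(303,332),(284,337)]),36))
rep("crate",ray("top",cr([(522,37),(748,17),(771,195),(540,214)]),65))
# scene cross-check
for n,uv,z in(("foot",(369,243),40),("bar",(294,205),36),("flange",(272,273),40)): print(n,ray("scene",[uv],z).round())
rep("flange top",ray("top",[(273,125)],40).repeat(2,0))
rep("crate scene",ray("scene",[(126,195),(204,202),(192,265),(110,256)],65))
E
```

```text
holes c [554.  311.7  12. ] edges [81.7 81.7] ang [142. -38.]
foottop c [554.8 308.5  40. ] edges [29.2 53.7 32.1 52.6] ang [-119.4  146.3   58.1  -36.9]
cover c [462.2 110.7   6. ] edges [ 97.8 147.6  97.2 148.5] ang [ -78.7 -168.9  101.8   11.3]
bar c [460.7 110.7  36. ] edges [19.8 70.4 17.4 72.7] ang [ -83.5 -171.   103.5   10.9]
crate c [ 608.4 -204.    65. ] edges [196.5 157.1 197.  156.7] ang [ -86.5 -176.7   93.4    3.1]
foot [[557. 314.  40.]]
bar [[477. 115.  36.]]
flange [[684. 100.  40.]]
flange top c [687.8  99.8  40. ] edges [0. 0.] ang [0. 0.]
crate scene c [ 630.3 -190.7   65. ] edges [198.8 181.5 193.8 179. ] ang [  94.9    6.9  -85.9 -171.4]
```

Emit:
arm_command(gripper=[70,70,70,70,70], dp=[[1,-0.97,0],[1,-0.97,0],[1,-0.97,0],[1,-0.97,0],[1,-0.97,0]], twist=[0,0,0,0,0])

```text
time: 0.72
tool_pos: [266.7, -326.9, 226.5]
tcp_rot: [-3.141, 0.0, 0.382]
contact_force: [0.2, 0.4, -0.3]
grip_width: 70.0
finger_force: 0.0
```

Emit:
arm_command(gripper=[70,70,70,70,70], dp=[[1,-0.97,0],[1,-0.97,0],[1,-0.97,0],[1,-0.97,0],[1,-0.97,0]], twist=[0,0,0,0,0])

```text
time: 1.35
tool_pos: [337.4, -167.8, 226.5]
tcp_rot: [-3.141, 0.0, 0.382]
contact_force: [1.1, -0.3, -0.4]
grip_width: 69.7
finger_force: 0.0
```

Emit:
arm_command(gripper=[70,70,70,70,70], dp=[[1,-0.97,0],[1,-0.97,0],[1,-0.97,0],[1,-0.97,0],[1,-0.97,0]], twist=[0,0,0,0,0])

```text
time: 1.98
tool_pos: [408.2, -8.8, 226.5]
tcp_rot: [-3.141, 0.001, 0.382]
contact_force: [0.8, -0.2, -0.4]
grip_width: 69.7
finger_force: 0.0
```

Emit:
arm_command(gripper=[70,70,70,70,70], dp=[[1,-0.97,0],[1,-0.97,0],[1,-0.97,0],[1,-0.97,0],[1,-0.97,0]], twist=[0,0,0,0,0])

```text
time: 2.6
tool_pos: [479.1, 150.3, 226.3]
tcp_rot: [-3.142, 0.001, 0.382]
contact_force: [-1.4, -1.0, -1.1]
grip_width: 69.9
finger_force: 0.0
```

Emit:
arm_command(gripper=[70,70,70,70,70], dp=[[1,-0.97,0],[1,-0.97,0],[1,-0.97,0],[1,-0.97,0],[1,-0.97,0]], twist=[0,0,0,0,0])

```text
time: 3.22
tool_pos: [549.9, 309.2, 226.1]
tcp_rot: [3.141, 0.001, 0.382]
contact_force: [-0.1, -0.0, 0.8]
grip_width: 69.3
finger_force: 0.0
```

Emit:
arm_command(gripper=[70,70,70,70,70], dp=[[0,0,0.2],[0,0,0.2],[0,0,0.2],[0,0,0.2],[0,0,0.2]], twist=[-1,-1,-1,-1,-1])

```text
time: 3.85
tool_pos: [549.5, 308.2, 200.9]
tcp_rot: [-3.141, 0.001, 0.821]
contact_force: [-1.8, 0.5, 0.1]
grip_width: 69.9
finger_force: 0.0
```

Emit:
arm_command(gripper=[70,70,70,70,70], dp=[[0,0,0.2],[0,0,0.2],[0,0,0.2],[0,0,0.2],[0,0,0.2]], twist=[-1,-1,-1,-1,-1])

```text
time: 4.47
tool_pos: [549.5, 308.2, 175.9]
tcp_rot: [-3.141, 0.001, 1.257]
contact_force: [-0.2, -0.0, 0.2]
grip_width: 70.1
finger_force: 0.0
```

Emit:
arm_command(gripper=[70,70,70,70,70], dp=[[0,0,0.2],[0,0,0.2],[0,0,0.2],[0,0,0.2],[0,0,0.2]], twist=[-1,-1,-1,-1,-1])

```text
time: 5.1
tool_pos: [549.5, 308.1, 150.9]
tcp_rot: [-3.14, 0.0, 1.694]
contact_force: [-0.6, 0.4, -0.2]
grip_width: 70.3
finger_force: 0.0
```

Emit:
arm_command(gripper=[70,70,70,70,70], dp=[[0,0,0.2],[0,0,0.2],[0,0,0.2],[0,0,0.2],[0,0,0.2]], twist=[-1,-1,-1,-1,-1])

```text
time: 5.72
tool_pos: [549.5, 308.1, 125.9]
tcp_rot: [-3.14, -0.0, 2.13]
contact_force: [-0.9, 0.4, -0.1]
grip_width: 70.5
finger_force: 0.0
```

Emit:
arm_command(gripper=[70,70,70,70,70], dp=[[0,0,0.2],[0,0,0.2],[0,0,0.2],[0,0,0.2],[0,0,0]], twist=[-1,-1,-1,-1,0])

```text
time: 6.35
tool_pos: [549.3, 308.0, 105.8]
tcp_rot: [-3.14, -0.001, 2.475]
contact_force: [0.0, 0.6, 0.8]
grip_width: 70.2
finger_force: 0.0
```

```bash
python3 - <<'E'
from h import *
a=capture("scene")[:,:,::-1]; b=capture("top")[:,:,::-1]
cv2.imwrite("pics/s1.png",a);cv2.imwrite("pics/t1.png",b)
f=lambda im,x,y,w,h,s:cv2.resize(im[y:y+h,x:x+w],None,fx=s,fy=s,interpolation=cv2.INTER_CUBIC)
L=f(a,100,180,100,100,4)[:, :]; 
o=np.hstack([f(a,330,200,100,100,3.9),f(a,105,182,105,100,3.9)])
cv2.imwrite("pics/c1.png",o);print(o.shape)
E
```

```text
(390, 800, 3)
```

View pics/c1.png

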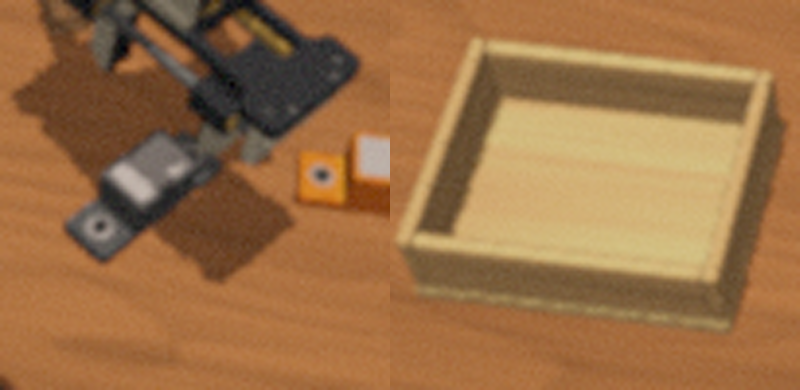

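The gripper hangs above the foot. The near bolt hole is at crop (99,227), and the body's top corners are about (160,131), (103,180), (148,205). The crate's rim corners are (473,38), (776,72), (722,282), (400,240).

```bash
python3 - <<'E'
from h import *
np.set_printoptions(suppress=True)
s=lambda l:np.array(l)/3.9+[330,200]
print("hole s",ray("scene",s([(99,227)]),12).round(1),"top holes",ray("top",cr([(95,165),(41,235)]),12).round(1))
rep("foottop s",ray("scene",s([(160,131),(200,156),(148,205),(103,180)]),40))
rep("crate s",ray("scene",(np.array([(83,38),(386,72),(332,282),(10,240)])/3.9+[105,182]),65))
E
```

```text
hole s [[588.7 287.6  12. ]] top holes [[586.2 286.5  12. ]
 [521.8 336.8  12. ]]
foottop s c [556.9 314.2  40. ] edges [29.7 50.8 31.7 53.4] ang [  62.1  -34.  -113.6  144.2]
crate s c [ 612.1 -199.4   65. ] edges [200.  158.4 199.4 156.1] ang [  93.3    3.9  -87.4 -175.8]
```

Emit:
arm_command(gripper=[70,70,70,70,70], dp=[[-0.1,0.25,0.9],[0,0,0.9],[0,0,0.9],[0,0,0.8],[0,0,0.45]], twist=[0,0,0,0,0])

```text
time: 7.08
tool_pos: [554.8, 311.3, 5.4]
tcp_rot: [-3.139, -0.001, 2.476]
contact_force: [-0.4, -0.4, 0.0]
grip_width: 70.0
finger_force: 0.0
```

Emit:
arm_command(gripper=[25,25,25,25,25], dp=[[0,0,0],[0,0,0],[0,0,0],[0,0,0],[0,0,0]], twist=[0,0,0,0,0])

```text
time: 7.7
tool_pos: [555.6, 311.3, 8.6]
tcp_rot: [-3.141, 0.0, 2.476]
contact_force: [-2.7, -3.6, 5.5]
grip_width: 35.7
finger_force: 30.0
```

Emit:
arm_command(gripper=[25,25,25,25,25], dp=[[0,0,-0.2],[0,0,-0.4],[0,0,-0.8],[0,0,-1],[0,0,-1]], twist=[0,0,0,0,0])

```text
time: 8.32
tool_pos: [555.3, 311.7, 93.5]
tcp_rot: [-3.141, -0.0, 2.476]
contact_force: [0.1, 0.4, -7.7]
grip_width: 35.7
finger_force: 30.0
```

Emit:
arm_command(gripper=[25,25,25,25,25], dp=[[0,0,-1],[0,0,-0.6],[0,0,0],[0,0,0],[0,0,0]], twist=[0,0,1,1,1])

```text
time: 8.95
tool_pos: [555.1, 311.5, 132.4]
tcp_rot: [-3.14, -0.0, 2.211]
contact_force: [0.8, 0.8, -6.9]
grip_width: 35.7
finger_force: 30.0
```

Emit:
arm_command(gripper=[25,25,25,25,25], dp=[[0,0,0],[0,0,0],[0,0,0],[0,0,0],[0,0,0]], twist=[1,1,1,1,1])

```text
time: 9.57
tool_pos: [555.1, 311.5, 132.3]
tcp_rot: [-3.14, 0.0, 1.775]
contact_force: [-0.8, -0.0, -6.9]
grip_width: 35.8
finger_force: 30.0
```

Emit:
arm_command(gripper=[25,25,25,25,25], dp=[[0,0,0],[0,0,0],[-0.3,0,0],[-0.6,0.2,0],[-0.9,0.2,0]], twist=[1,0.67,0,0,0])

```text
time: 10.2
tool_pos: [568.8, 266.1, 132.9]
tcp_rot: [3.141, 0.0, 1.633]
contact_force: [0.2, 1.2, -7.5]
grip_width: 35.9
finger_force: 30.0
```

Emit:
arm_command(gripper=[25,25,25,25,25], dp=[[-1,0.2,0],[-1,0.2,0],[-1,0.16,0],[-1,0,0],[-1,0,0]], twist=[0,0,0,0,0])

```text
time: 10.82
tool_pos: [590.3, 140.7, 133.0]
tcp_rot: [3.141, 0.001, 1.632]
contact_force: [-0.7, -0.7, -7.6]
grip_width: 35.7
finger_force: 30.0
```

Emit:
arm_command(gripper=[25,25,25,25,25], dp=[[-1,0,0],[-1,0,0],[-1,0,0],[-1,0,0],[-1,0,0]], twist=[0,0,0,0,0])

```text
time: 11.45
tool_pos: [597.6, 16.0, 133.1]
tcp_rot: [3.141, 0.001, 1.632]
contact_force: [0.4, 0.3, -6.9]
grip_width: 36.0
finger_force: 30.0
```

Emit:
arm_command(gripper=[25,25,25,25,25], dp=[[-1,0,0],[-1,0,0],[-1,0,0],[-1,0,0],[-1,0,0]], twist=[0,0,0,0,0])

```text
time: 12.08
tool_pos: [604.8, -108.8, 133.1]
tcp_rot: [-3.142, 0.001, 1.632]
contact_force: [-0.2, 0.7, -7.5]
grip_width: 35.8
finger_force: 30.0
```

Emit:
arm_command(gripper=[25,25,25,25,25], dp=[[-1,0,0],[-1,0,0],[-0.8,0,0],[-0.5,0,0],[-0.3,0,0]], twist=[0,0,0,0,0])

```text
time: 12.7
tool_pos: [610.8, -196.5, 132.8]
tcp_rot: [-3.141, -0.0, 1.632]
contact_force: [0.4, -0.1, -6.2]
grip_width: 35.6
finger_force: 30.0
```

Emit:
arm_command(gripper=[25,25,25,25,25], dp=[[-0.22,0,0.7],[0,0,1],[0,0,0.6],[0,0,0.1],[0,0,0]], twist=[0,0,0,0,0])

```text
time: 13.32
tool_pos: [611.6, -201.3, 73.3]
tcp_rot: [3.141, 0.0, 1.633]
contact_force: [0.3, -0.7, -7.5]
grip_width: 35.5
finger_force: 30.0
```

```bash
python3 - <<'E'
from h import *
a=capture("scene")[:,:,::-1]; b=capture("top")[:,:,::-1]
print(get_obs()["tool_pos"],proj("scene",[[610,-202,10],[610,-202,50]]))
f=lambda im,x,y,w,h,s:cv2.resize(im[y:y+h,x:x+w],None,fx=s,fy=s,interpolation=cv2.INTER_CUBIC)
o=np.hstack([f(a,105,162,120,120,3.3),f(b,370,90,120,120,3.3)])
cv2.imwrite("pics/c2.png",o);print(o.shape)
E
```

```text
[ 611.91935171 -201.58645968   74.0050267 ] [[160.30217209 233.22188008]
 [157.41385741 224.19561871]]
(396, 792, 3)
```

View pics/c2.png

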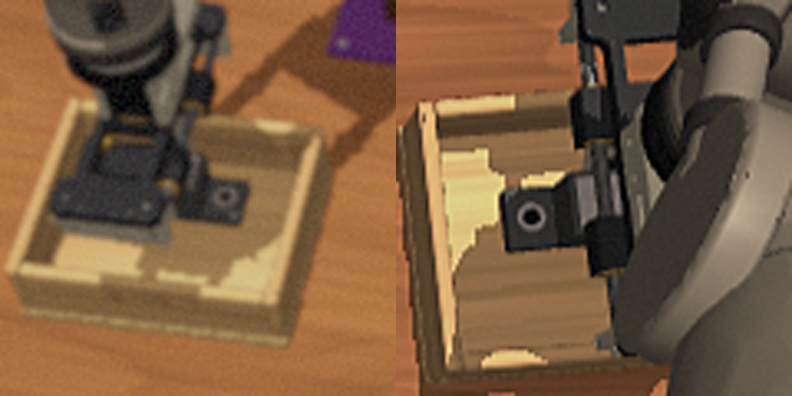

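The foot hangs upright over the middle of the crate and aligned with it: its visible lug hole is at crop (224,197) in the scene view and (531,216) in the top view. Lowering it.

Emit:
arm_command(gripper=[25,25,25,25,25], dp=[[0,-0.06,0.6],[0,0,0.8],[0,0,0.4],[0,0,0.16],[0,0,0]], twist=[0,0,0,0,0])

```text
time: 14.05
tool_pos: [609.9, -201.6, 24.0]
tcp_rot: [3.141, 0.0, 1.632]
contact_force: [-1.1, 0.4, -7.2]
grip_width: 35.6
finger_force: 30.0
```

Emit:
arm_command(gripper=[25,25,25,25,25], dp=[[0,0,0.04],[0,0,0.04],[0,0,0.04],[0,0,0],[0,0,0]], twist=[0,0,0,0,0])

```text
time: 14.68
tool_pos: [609.8, -201.5, 21.0]
tcp_rot: [3.142, 0.0, 1.632]
contact_force: [0.0, 0.2, -6.3]
grip_width: 35.7
finger_force: 30.0
```

Emit:
arm_command(gripper=[25,25,25,25,25], dp=[[0,0,0.03],[0,0,0.03],[0,0,0.03],[0,0,0],[0,0,0]], twist=[0,0,0,0,0])

```text
time: 15.3
tool_pos: [609.7, -201.5, 18.7]
tcp_rot: [3.142, 0.0, 1.632]
contact_force: [-0.2, 0.3, -8.1]
grip_width: 35.7
finger_force: 30.0
```

Emit:
arm_command(gripper=[25,25,25,25,25], dp=[[0,0,0.03],[0,0,0.03],[0,0,0],[0,0,0],[0,0,0]], twist=[0,0,0,0,0])

```text
time: 15.92
tool_pos: [609.8, -201.5, 18.6]
tcp_rot: [3.141, 0.0, 1.632]
contact_force: [-4.1, 2.5, 6.1]
grip_width: 35.7
finger_force: 30.0
```

Emit:
arm_command(gripper=[25,25,25,25,25], dp=[[0,0,0.03],[0,0,0.03],[0,0,0],[0,0,0],[0,0,0]], twist=[0,0,0,0,0])

```text
time: 16.55
tool_pos: [609.8, -201.6, 18.6]
tcp_rot: [3.141, 0.001, 1.633]
contact_force: [-9.1, 3.6, 15.2]
grip_width: 36.1
finger_force: 30.0
```

Emit:
arm_command(gripper=[54,54,54,54,54], dp=[[0,0,0],[0,0,0],[0,0,0],[0,0,-0.4],[0,0,-1]], twist=[0,0,0,0,0])

```text
time: 17.18
tool_pos: [609.1, -201.2, 50.3]
tcp_rot: [-3.139, -0.001, 1.632]
contact_force: [-0.3, -0.1, 0.0]
grip_width: 54.1
finger_force: 0.0
```

Emit:
arm_command(gripper=[54,54,54,54,54], dp=[[0,0,-1],[0,0,-1],[0,0,-1],[0,0,-0.5],[0,0,0]], twist=[0,0,0,0,0])

```text
time: 17.8
tool_pos: [610.2, -201.7, 139.1]
tcp_rot: [3.14, 0.001, 1.632]
contact_force: [-0.6, 0.2, -0.2]
grip_width: 54.0
finger_force: 0.0
```

Emit:
arm_command(gripper=[54,54,54,54,54], dp=[[1,-0.4,0],[1,-0.4,0],[1,-0.4,0],[1,-0.4,0],[1,-0.4,0]], twist=[0,0,0,0,0])

```text
time: 18.42
tool_pos: [551.1, -78.9, 136.9]
tcp_rot: [-3.14, -0.001, 1.632]
contact_force: [0.4, 0.6, 0.9]
grip_width: 53.9
finger_force: 0.0
```

Emit:
arm_command(gripper=[54,54,54,54,54], dp=[[1,-0.4,0],[1,-0.4,0],[1,-0.4,0],[1,-0.4,0],[1,-0.4,0]], twist=[0,0,0,0,0])

```text
time: 19.05
tool_pos: [493.4, 42.7, 137.1]
tcp_rot: [-3.14, -0.0, 1.632]
contact_force: [-0.3, 0.3, 0.2]
grip_width: 53.7
finger_force: 0.0
```

Emit:
arm_command(gripper=[54,54,54,54,54], dp=[[1,-0.4,0],[1,-0.4,0],[0.8,-0.35,0],[0,0,0],[0,0,0.2]], twist=[0,0,0,0.44,1])

```text
time: 19.68
tool_pos: [461.0, 110.3, 132.4]
tcp_rot: [-3.14, 0.0, 1.505]
contact_force: [-0.4, -0.1, -0.8]
grip_width: 54.1
finger_force: 0.0
```

Emit:
arm_command(gripper=[54,54,54,54,54], dp=[[0,0,0.2],[0,0,0.2],[0,0,0.2],[0,0,0.2],[0,0,0.2]], twist=[1,1,1,1,1])

```text
time: 20.3
tool_pos: [460.8, 109.9, 107.0]
tcp_rot: [-3.14, 0.001, 1.067]
contact_force: [-0.5, -0.7, 0.2]
grip_width: 54.0
finger_force: 0.0
```

Emit:
arm_command(gripper=[54,54,54,54,54], dp=[[0,0,0.2],[0,0,0.2],[0,0,0.2],[0,0,0.2],[0,0,0.2]], twist=[1,1,1,1,1])

```text
time: 20.92
tool_pos: [460.8, 109.9, 82.0]
tcp_rot: [-3.141, 0.002, 0.631]
contact_force: [-0.1, 0.2, 0.3]
grip_width: 53.8
finger_force: 0.0
```

Emit:
arm_command(gripper=[54,54,54,54,54], dp=[[0,0,0.2],[0,0,0.2],[0,0,0.2],[0,0,0.2],[0,0,0]], twist=[1,1,1,1,1])

```text
time: 21.55
tool_pos: [460.5, 109.8, 61.8]
tcp_rot: [-3.141, 0.003, 0.195]
contact_force: [0.4, -0.1, 0.3]
grip_width: 54.1
finger_force: 0.0
```

```bash
python3 - <<'E'
from h import *
a=capture("scene")[:,:,::-1]; b=capture("top")[:,:,::-1]
print(get_obs()["tool_pos"])
f=lambda im,x,y,w,h,s:cv2.resize(im[y:y+h,x:x+w],None,fx=s,fy=s,interpolation=cv2.INTER_CUBIC)
o=np.hstack([f(a,245,150,100,100,3.9),f(b,375,105,120,110,3.3)[:390] if 0 else cv2.resize(f(b,375,105,120,110,3.2),(410,390))])
cv2.imwrite("pics/c3.png",o);print(o.shape)
E
```

```text
[460.77044592 109.88770738  62.21571746]
(390, 800, 3)
```

View pics/c3.png

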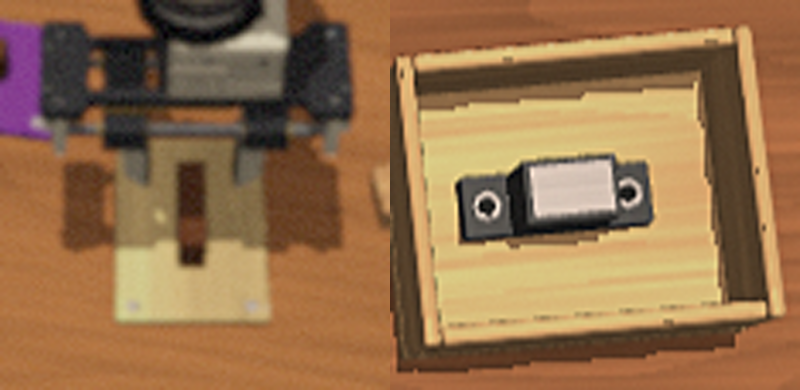

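The foot stands upright in the crate, with holes at crop (487,206) and (628,192). The gripper straddles the cover's bar: the fingers are at crop x 138 and 245, and the bar is at x 191.

```bash
python3 - <<'E'
from h import *
g=lambda l:(np.array(l)-[390,0])/[410/120,390/110]+[375,105]
rep("foot holes",ray("top",g([(487,206),(628,192)]),22))
rep("foot top",ray("top",g([(529,163),(611,157),(616,210),(530,217)]),50))
rep("crate rim",ray("top",g([(398,58),(748,28),(784,315),(428,347)]),65))
rep("crate inner rim",ray("top",g([(413,72),(738,45),(767,302),(440,330)]),65))
E
```

```text
foot holes c [ 610.3 -200.2   22. ] edges [82.2 82.2] ang [-85.9  94.1]
foot top c [ 611.1 -199.5   50. ] edges [46.3 29.5 48.4 30.1] ang [ -87.4 -177.9   93.1   -1.9]
crate rim c [ 608.1 -204.2   65. ] edges [195.8 157.2 195.5 158.8] ang [ -86.8 -176.7   93.7    3.4]
crate inner rim c [ 607.8 -204.3   65. ] edges [181.6 140.6 179.7 141.8] ang [ -87.  -177.3   93.4    3.4]
```

Emit:
arm_command(gripper=[54,54,54,54,54], dp=[[0,0,0.7],[0,0,0.8],[0,0,0.4],[0,0,0.12],[0,0,0]], twist=[0,0,0,0,0])

```text
time: 22.28
tool_pos: [461.7, 110.0, 12.8]
tcp_rot: [3.141, -0.0, 0.198]
contact_force: [-0.3, 0.1, 0.6]
grip_width: 53.7
finger_force: 0.0
```

Emit:
arm_command(gripper=[10,10,10,10,10], dp=[[0,0,0],[0,0,0],[0,0,0],[0,0,0],[0,0,0]], twist=[0,0,0,0,0])

```text
time: 22.9
tool_pos: [461.6, 110.0, 12.8]
tcp_rot: [3.142, -0.0, 0.198]
contact_force: [-1.0, 0.5, 2.0]
grip_width: 19.7
finger_force: 30.0
```

Emit:
arm_command(gripper=[10,10,10,10,10], dp=[[0,0,-0.3],[0,0,-0.7],[0,0,-1],[0,0,-1],[0,0,-0.7]], twist=[0,0,0,-0.44,-1])

```text
time: 23.52
tool_pos: [461.8, 110.0, 106.6]
tcp_rot: [3.141, -0.001, 0.326]
contact_force: [0.5, 0.6, -0.7]
grip_width: 20.1
finger_force: 30.0
```

Emit:
arm_command(gripper=[10,10,10,10,10], dp=[[0,0,-0.3],[0,0,0],[0,0,0],[0,0,0],[0,0,0]], twist=[-1,-1,-1,-1,-1])

```text
time: 24.15
tool_pos: [461.4, 109.9, 113.0]
tcp_rot: [3.142, 0.0, 0.763]
contact_force: [0.3, -0.5, -0.8]
grip_width: 19.8
finger_force: 30.0
```

Emit:
arm_command(gripper=[10,10,10,10,10], dp=[[0,0,0],[0,0,0],[0,0,0],[0,0,0],[0,0,0]], twist=[-1,-1,-1,-1,-1])

```text
time: 24.78
tool_pos: [461.4, 109.9, 113.0]
tcp_rot: [-3.142, 0.0, 1.199]
contact_force: [-0.2, -0.3, -1.7]
grip_width: 19.9
finger_force: 30.0
```

Emit:
arm_command(gripper=[10,10,10,10,10], dp=[[0,0,0],[0,0,0],[0,0,0],[0,0,0],[0,0,0]], twist=[-1,-1,-1,-1,-1])

```text
time: 25.4
tool_pos: [461.4, 109.9, 113.0]
tcp_rot: [-3.142, 0.0, 1.635]
contact_force: [0.1, -0.3, -1.3]
grip_width: 20.1
finger_force: 30.0
```

Emit:
arm_command(gripper=[10,10,10,10,10], dp=[[-0.5,0.2,0],[-0.8,0.3,0],[-1,0.4,0],[-1,0.4,0],[-1,0.4,0]], twist=[0,0,0,0,0])

```text
time: 26.02
tool_pos: [511.1, 3.6, 112.9]
tcp_rot: [3.141, 0.0, 1.63]
contact_force: [0.6, -0.1, -0.9]
grip_width: 19.9
finger_force: 30.0
```

Emit:
arm_command(gripper=[10,10,10,10,10], dp=[[-1,0.4,0],[-1,0.4,0],[-1,0.4,0],[-1,0.4,0],[-1,0.4,0]], twist=[0,0,0,0,0])

```text
time: 26.65
tool_pos: [568.4, -118.3, 112.8]
tcp_rot: [-3.142, 0.0, 1.63]
contact_force: [0.2, 0.2, -0.7]
grip_width: 19.9
finger_force: 30.0
```

Emit:
arm_command(gripper=[10,10,10,10,10], dp=[[-1,0.4,0],[-1,0.4,0],[-0.8,0.4,0],[-0.5,0.3,0],[-0.2,0.07,0]], twist=[0,0,0,0,0])

```text
time: 27.28
tool_pos: [612.7, -202.9, 112.5]
tcp_rot: [-3.141, 0.0, 1.63]
contact_force: [0.2, 0.3, -1.7]
grip_width: 19.5
finger_force: 30.0
```

Emit:
arm_command(gripper=[10,10,10,10,10], dp=[[0.04,-0.12,0.2],[0,0,0.5],[0,0,0.3],[0,0,0.1],[0,0,0]], twist=[0,0,0,0,0])

```text
time: 27.9
tool_pos: [609.6, -200.4, 85.0]
tcp_rot: [-3.141, -0.0, 1.633]
contact_force: [0.7, -0.3, -1.5]
grip_width: 19.9
finger_force: 30.0
```

```bash
python3 - <<'E'
from h import *
a=capture("scene")[:,:,::-1]; b=capture("top")[:,:,::-1]
f=lambda im,x,y,w,h,s:cv2.resize(im[y:y+h,x:x+w],None,fx=s,fy=s,interpolation=cv2.INTER_CUBIC)
o=np.hstack([f(a,105,162,120,120,3.3),f(b,370,90,120,120,3.3)])
cv2.imwrite("pics/c4.png",o)
E
```

```text
(no output)
```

View pics/c4.png

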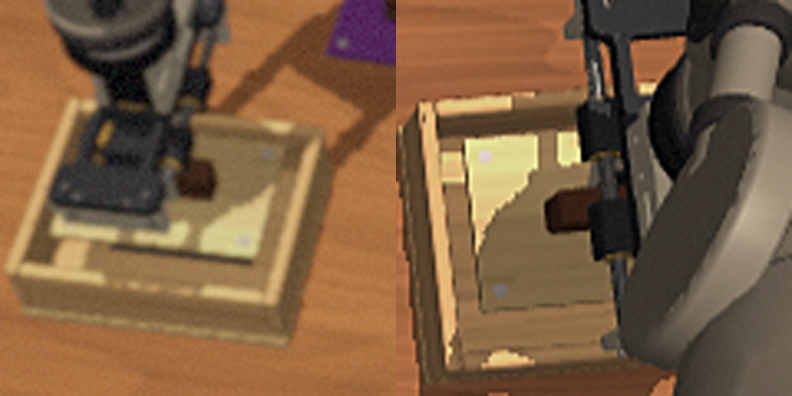

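The cover is above the crate, aligned with it and inside the rim; its left corners in the top view are crop (465,138) and (482,312). Lowering it onto the iron.

Emit:
arm_command(gripper=[10,10,10,10,10], dp=[[-0.04,0,0.3],[0,0,0.3],[0,0,0.12],[0,0,0.04],[0,0,0]], twist=[0,0,0,0,0])

```text
time: 28.62
tool_pos: [609.8, -201.6, 66.3]
tcp_rot: [3.141, 0.0, 1.632]
contact_force: [0.5, 0.3, -0.9]
grip_width: 19.6
finger_force: 30.0
```

Emit:
arm_command(gripper=[10,10,10,10,10], dp=[[0,0,0.03],[0,0,0.03],[0,0,0.03],[0,0,0],[0,0,0]], twist=[0,0,0,0,0])

```text
time: 29.25
tool_pos: [609.7, -201.5, 64.0]
tcp_rot: [3.142, 0.0, 1.632]
contact_force: [-0.0, 0.6, -1.7]
grip_width: 19.9
finger_force: 30.0
```

Emit:
arm_command(gripper=[10,10,10,10,10], dp=[[0,0,0.03],[0,0,0.03],[0,0,0],[0,0,0],[0,0,0]], twist=[0,0,0,0,0])

```text
time: 29.88
tool_pos: [609.8, -201.6, 62.8]
tcp_rot: [3.141, 0.0, 1.632]
contact_force: [-2.5, 0.0, 5.4]
grip_width: 19.6
finger_force: 30.0
```

Contact at 62.8, as predicted. Releasing and retreating.

Emit:
arm_command(gripper=[44,44,44,44,44], dp=[[0,0,0],[0,0,0],[0,0,0],[0,0,-0.3],[0,0,-0.8]], twist=[0,0,0,0,0])

```text
time: 30.5
tool_pos: [609.2, -201.3, 89.6]
tcp_rot: [-3.14, -0.001, 1.632]
contact_force: [0.4, -0.2, 0.3]
grip_width: 43.9
finger_force: 0.0
```

Emit:
arm_command(gripper=[44,44,44,44,44], dp=[[0,0,-1],[0,0,-1],[0,0,-1],[0.5,-0.5,-0.5],[1,-1,0]], twist=[0,0,0,0,0])

```text
time: 31.12
tool_pos: [570.7, -166.9, 179.1]
tcp_rot: [3.138, 0.002, 1.632]
contact_force: [-0.1, -0.1, 0.6]
grip_width: 44.1
finger_force: 0.0
```

Emit:
arm_command(gripper=[44,44,44,44,44], dp=[[1,-1,0],[1,-0.5,0],[1,-0.5,0],[1,0,0],[1,0,0]], twist=[0,0,0,0,0])

```text
time: 31.75
tool_pos: [512.4, -44.0, 178.2]
tcp_rot: [3.14, 0.0, 1.632]
contact_force: [-0.9, 0.3, 0.1]
grip_width: 43.8
finger_force: 0.0
```

Emit:
arm_command(gripper=[44,44,44,44,44], dp=[[1,0,0],[1,0,0],[0.5,0,0],[0,0,0],[0,0,0]], twist=[0,0,0,0,0])

```text
time: 32.38
tool_pos: [508.8, 17.0, 177.6]
tcp_rot: [3.141, 0.0, 1.632]
contact_force: [0.2, -0.1, 0.5]
grip_width: 43.8
finger_force: 0.0
```

```bash
python3 - <<'E'
from h import *
a=capture("scene")[:,:,::-1]; b=capture("top")[:,:,::-1]
f=lambda im,x,y,w,h,s:cv2.resize(im[y:y+h,x:x+w],None,fx=s,fy=s,interpolation=cv2.INTER_CUBIC)
o=np.hstack([f(a,105,162,120,120,3.3),f(b,370,90,120,120,3.3)])
cv2.imwrite("pics/c5.png",o)
E
```

```text
(no output)
```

View pics/c5.png

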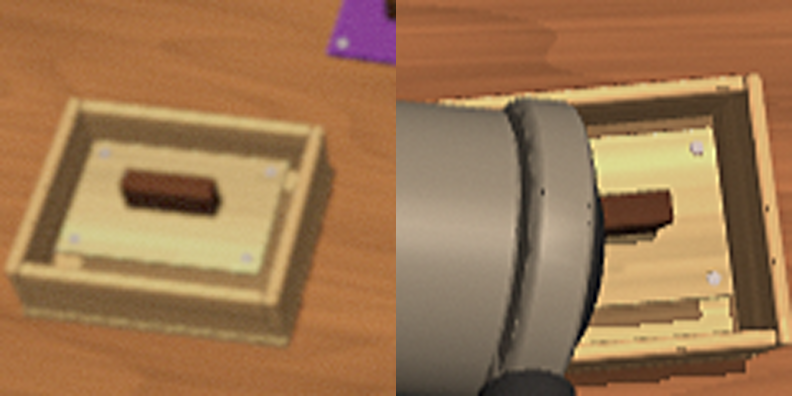

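The cover lies level inside the crate, grip up and lengthwise: in the scene crop its corners are about (98,140), (285,160), (262,272), (60,250). The arm is clear.

```bash
python3 -c "
from plant import *
print(close_job())"
```

```text
the job is handed in; nothing more can be done
None
```

The iron foot block stands upright in the middle of the crate with the plywood cover lying level on it, grip up and lengthwise inside the walls; the flange was left alone, and I handed the job in at about 32.5 s.

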